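Add three clicks of soak time on the orange-dial kiln controller and start it

ROBOT

A 6-joint arm with a two-finger parallel gripper is mounted at the origin on the work surface. World frame = base frame: x ahead of the robot, y to its left, z up, the work surface at z = 0. Lengths are in m, angles in rad, forces in N, time in s.
With the tool pointing down it reaches from about 0.225 to 0.875 m from the base axis. Payload 3.4 kg.
Tool frame: the origin (TCP) lies at the very end of the fingers, on their centre line; the grasp point (between the pads) lies 19 mm behind it; z points along the fingers, y is the line along which they close (so a half turn about z gives the same grasp; the last joint's range is limited). The gripper opens to 85 mm and grips with 20 to 120 N. Pads are 22 mm wide; open, the fingers measure 114 mm over their backs; the gripper's body (76 mm by 85 mm) begins 54 mm behind the grasp point. The pads swing forward as they close: fully open they stand 13 mm farther back than shut.
Start: joints at [1.06, 0.276, 1.505, -0, 1.361, -0.121], TCP at [0.219, 0.532, 0.231] pointing down, gripper open.
Joint ranges: [-2.89, 2.89], [-0.75, 2.08], [0.22, 2.7], [-1.18, 4.32], [0.11, 2.71], [-2.7, 2.7]. Speed limits (rad/s): [2.57, 2.57, 3.14, 3.14, 3.14, 3.14].

INTERFACE

Orientations are given as a unit quaternion [w, x, y, z].
In Python, from rig import get_state, optics, sign_off gives the robot as it stands.
- The arm moves only by the tool send_rows, never from a script. Its argument "increments" is a list of rows, each an object with "gripper": the gripper's target within -1 to 1 (shut at 1, half-way at 0, fully open at -1); "linear": the shift along the world's x, y, z in m, a list of three; "delta_rot": the turn, a rotation vector about the world's x, y, z in rad, a list of three. In form: [{"gripper": gripper, "linear": [dx, dy, dz], "delta_rot": [rx, ry, rz]}, ...]. A call has 1 to 8 rows; each row is the pose to reach, as a shift and turn from the pose commanded when the call began; what a row does not reach only later rows make up. A row lasts 1/10 s, in which the tool goes at most 50 mm and 8.59 degrees, less where a joint would pass 70% of its speed; a pose out of reach is approached as far as the arm can. A call with a gripper value outside its range is refused whole. The fingers move at their own pace and stop on an object; "newtons" is the grip in N (left out, the last holds). Time passes only in rows, so rows that repeat a pose let the fingers close. It gives the time, the measured TCP pose, the force, the opening and the grip force at its end, in the units of the state.
- get_state(): the state, without advancing time (a new reading comes with each control period).
- optics.get_image(name): name is "scene" or "top" or "wrist"; returns a dict with "pixels" (480x640x3 uint8, blue, green, red), "K" (3x3 intrinsics, pixels), "rvec" (rotation vector, rad) and "tvec" (3), from world to camera coordinates, as OpenCV has them; the wrist camera has in their place "T_tool_cam" (4x4, takes a point from camera to tool coordinates, whose origin is the TCP and whose axes are the flange's). Camera axes: x right, y down, z forward; pixel columns grow to the right and rows downward; lengths in m; the calibration is good to about 2 mm. A picture is of the moment at which its call begins: read the wrist's pose just before it. There is no depth.
- sign_off(): hands the job in; it is judged then, once.
The state is a dict: "clock": time; "qpos": joint angles; "qd": joint speeds; "effort": joint torques, N m; "position": TCP position; "ee_rot": TCP orientation; "contact_force": force on the tool from outside, world axes, zero at the start; "moment": the same for the moment, N m; "width": finger opening in m; "gripper_force": force on a finger pad.
Only numpy, scipy, OpenCV 4.12 (cv2) and the standard library are available. Lean on these libraries where they do the work, as an engineer would, in place of code of your own. Each camera call takes 0.05 s, during which the arm holds its last target. There are 200 camera calls.

TASK

On the kiln controller with the orange dial, turn the dial three clicks clockwise (seen from above), then press the green button on that same controller fully in and let it go. Leave the blue dial where it is.

Things in the scene. Friction and masses are not known exactly. Their poses are not given: they have to be found in the camera images.
- orange_dial (a joint): Turn of the orange dial, rad: 0 at the start, growing clockwise seen from above (its yaw falls). Springy click stops 24 degrees (0.419 rad) apart, 15 to a turn, each at a dark tick on the fixed white disc under it (the start's tick is red). It resists with up to 0.08 N m between stops, and when let go snaps to the nearest. It turns either way, past any stop.
- orange_grip (a point): Middle of the orange dial's grip, on its upright turning axis. Orange skirt, 52 mm across, 8 mm thick, with an upright grip bar 46 mm long, 14 mm wide; bar top 10 mm above this point, skirt top 24 mm below, box top 36 mm below. Turns with the dial: x along the bar (white pointer line on its -x half), y across it, z up. A fixed white disc, 80 mm across, lies under it.
- orange_start_top (a point): Centre of the top of the round green push button, 30 mm across, in a steel housing, on the same box as the orange dial, 108 mm from the dial. z up. Pressed straight down: 6 mm of travel on a spring, fully in at about 5 N; it comes back up by itself. The other box has a green button too.
- blue_pointer (a point): Pointer end of the blue dial, on its bar's top, 21 mm from its axis: an equal dial on the other box, to be left where it is. The boxes are alike (grey, black flat top 60 mm above the table, 120 x 200 mm, fixed) and stand side by side, either one on the left.
Things that resemble listed ones, but are neither listed nor needed, are in the scene too. What is shaped like the part that bears orange_start_top but pink or turquoise is not meant.

How it is judged:
By the outcome, as a careful person would: the job done as asked, in the order asked, and still so for the second after the job is handed in, with the robot touching nothing.
It also fails if it takes over 35 s, if anything falls off the work surface, if the arm or the gripper's body presses on something with over 40 N, if the wrist force passes 120 N, or if a joint passes its speed limit or range.

## Working session

There is one attempt and no reset: what is moved stays moved. The work goes in short steps, Python scripts to look and compute and a tool call to move; the robot and the scene stay as the last step left them, time stands still between calls to the robot, and variables do not carry over. Pictures are saved under pics/ and viewed, at most 10 in all, crops included, and the job is handed in when it is done.

Besides the shell and the picture viewer there is one more tool, called as name([rows], argument=value, ...), one row to a line, values as JSON. send_rows: Moves the arm, as the interface text tells. Its arguments: {"type":"object","properties":{"increments":{"type":"array"},"newtons":{"type":"number"}},"required":["increments"]}

```bash
mkdir -p pics
cat > h.py <<'E'
import numpy as np, cv2
from rig import get_state, optics, sign_off
def cam(n):
    s=get_state(); d=optics.get_image(n); K=np.array(d["K"],float)
    if n=="wrist":
        w,x,y,z=s["ee_rot"]
        from scipy.spatial.transform import Rotation as R
        T=np.eye(4);T[:3,:3]=R.from_quat([x,y,z,w]).as_matrix();T[:3,3]=s["position"]
        C=T@np.array(d["T_tool_cam"])
    else:
        M=np.eye(4);M[:3,:3]=cv2.Rodrigues(np.array(d["rvec"],float))[0];M[:3,3]=np.ravel(d["tvec"]);C=np.linalg.inv(M)
    return d["pixels"],K,C
def ray(K,C,p):
    v=C[:3,:3]@np.linalg.inv(K)@np.array([p[0],p[1],1.]);return C[:3,3],v/np.linalg.norm(v)
def onz(K,C,p,z):
    o,v=ray(K,C,p);return o+v*(z-o[2])/v[2]
def cross(r):
    A=sum(np.eye(3)-np.outer(v,v) for o,v in r);b=sum((np.eye(3)-np.outer(v,v))@o for o,v in r)
    return np.linalg.solve(A,b)
def proj(K,C,P):
    q=np.linalg.inv(C)@np.append(P,1);q=K@q[:3];return q[:2]/q[2]
def blobs(img,lo,hi,amin=40):
    h=cv2.cvtColor(img,cv2.COLOR_BGR2HSV);m=cv2.inRange(h,np.array(lo),np.array(hi))
    n,l,st,c=cv2.connectedComponentsWithStats(m)
    return [(st[i,4],c[i].round(1).tolist(),st[i,:4].tolist()) for i in range(1,n) if st[i,4]>=amin],l
E
python3 - <<'E'
from h import *
for n in ["scene","top"]:
    im,K,C=cam(n);cv2.imwrite(f"pics/{n}0.png",im);print(n,C[:3,3].round(3))
    for nm,lo,hi in [("orange",(5,120,80),(20,255,255)),("green",(40,80,40),(80,255,255)),("blue",(98,100,50),(125,255,255))]:
        for b in blobs(im,lo,hi)[0]: print(nm,b, onz(K,C,b[1],.08).round(3))
E
```

```text
scene [ 0.893 -0.295  0.893]
orange (np.int32(228064), [311.4, 253.1], [0, 0, 640, 480]) [ 0.491 -0.026  0.08 ]
orange (np.int32(4467), [109.3, 30.6], [58, 0, 93, 74]) [-0.299 -0.072  0.08 ]
orange (np.int32(624), [411.9, 238.2], [398, 218, 29, 35]) [0.569 0.141 0.08 ]
orange (np.int32(242), [6.4, 370.8], [0, 360, 17, 24]) [ 0.395 -0.536  0.08 ]
green (np.int32(105), [571.8, 2.9], [561, 0, 19, 10]) [0.262 0.928 0.08 ]
green (np.int32(141), [372.1, 128.0], [366, 122, 14, 13]) [0.314 0.249 0.08 ]
green (np.int32(101), [383.8, 150.6], [375, 145, 19, 12]) [0.376 0.23  0.08 ]
green (np.int32(198), [458.4, 211.8], [451, 204, 16, 16]) [0.574 0.25  0.08 ]
green (np.int32(195), [194.3, 222.7], [187, 215, 16, 16]) [ 0.314 -0.166  0.08 ]
green (np.int32(134), [468.8, 240.1], [459, 234, 21, 13]) [0.631 0.222 0.08 ]
green (np.int32(129), [203.1, 250.5], [193, 244, 22, 14]) [ 0.377 -0.181  0.08 ]
green (np.int32(245), [268.0, 308.2], [260, 300, 17, 18]) [ 0.538 -0.146  0.08 ]
green (np.int32(166), [288.9, 335.5], [278, 326, 22, 20]) [ 0.598 -0.144  0.08 ]
blue (np.int32(828), [227.1, 360.7], [212,
[... 787 characters left out ...]
6), [572.7, 283.6], [538, 263, 57, 56]) [ 0.377 -0.445  0.08 ]
green (np.int32(167), [192.4, 142.8], [182, 137, 22, 13]) [0.619 0.23  0.08 ]
green (np.int32(164), [395.5, 163.3], [385, 158, 22, 11]) [ 0.587 -0.138  0.08 ]
green (np.int32(199), [179.0, 168.8], [171, 161, 17, 16]) [0.571 0.252 0.08 ]
green (np.int32(196), [398.8, 192.0], [391, 184, 16, 17]) [ 0.535 -0.143  0.08 ]
green (np.int32(214), [416.6, 289.8], [405, 284, 24, 14]) [ 0.362 -0.175  0.08 ]
green (np.int32(208), [170.6, 316.7], [163, 309, 16, 16]) [0.307 0.254 0.08 ]
green (np.int32(215), [409.6, 320.7], [402, 313, 16, 17]) [ 0.308 -0.162  0.08 ]
blue (np.int32(563), [454.3, 171.7], [441, 156, 28, 31]) [ 0.573 -0.242  0.08 ]
```

View pics/top0.png

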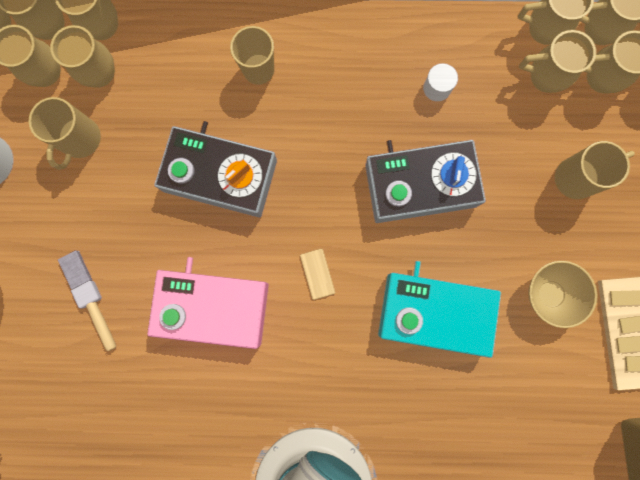

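View pics/scene0.png

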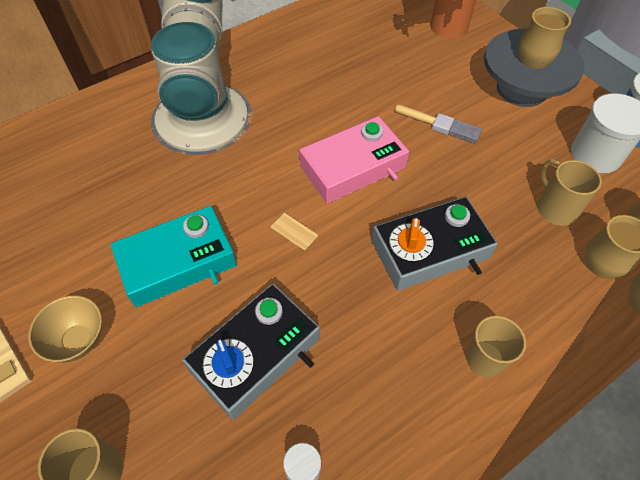

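The top view shows the orange dial at (240,174) with its green button at (179,169). Look-alikes for the button are blue box (399,193), pink box (172,317) and turquoise box (410,321). The other dial is the blue one at (454,173). In the scene view the orange dial is at (412,238) and its button at (458,212). I choose the button on the black-topped box that carries the orange dial, and check it in a close crop.

Run:
```python
from h import *
V={n:cam(n) for n in ["scene","top"]}
print("button", cross([ray(*V["scene"][1:],(458.4,211.8)),ray(*V["top"][1:],(179.0,168.8))]).round(4))
boxes={"scene":(372,200,70,70),"top":(200,135,80,80)}
out=[]
for n,(x,y,w,h) in boxes.items():
    im,K,C=V[n]; c=im[y:y+h,x:x+w]; hs=cv2.cvtColor(c,cv2.COLOR_BGR2HSV)
    m=cv2.inRange(hs,np.array((8,170,150)),np.array((22,255,255)))
    p=np.argwhere(m)[:,::-1].mean(0)+[x,y]
    w_=cv2.inRange(hs,np.array((0,0,170)),np.array((179,60,255)))
    k=[q for q in cv2.findContours(w_,cv2.RETR_EXTERNAL,cv2.CHAIN_APPROX_NONE)[0]]
    pts=np.vstack([q for q in k if len(q)>8]); e=cv2.fitEllipse(cv2.convexHull(pts))
    ec=np.array(e[0])+[x,y]
    print(n,"orange",p,"disc",ec,e[1],"disc on z=.061",onz(K,C,ec,.061).round(4))
    V[n]+=(ec,); out.append(cv2.resize(c,(400,400),interpolation=cv2.INTER_CUBIC))
print("disc tri",cross([ray(*V[n][1:]) for n in V]).round(4))
cv2.imwrite("pics/crop1.png",np.hstack(out))
```

```text
button [0.572  0.2537 0.0745]
scene orange [408.02472952 235.35703246] disc [415.73940659 245.48112488] (39.929073333740234, 59.19502258300781) disc on z=.061 [0.5776 0.1463 0.061 ]
top orange [239.92378753 173.80369515] disc [237.18193817 162.33189774] (60.801475524902344, 78.68377685546875) disc on z=.061 [0.5893 0.151  0.061 ]
disc tri [0.5837 0.1446 0.0729]
```

View pics/crop1.png

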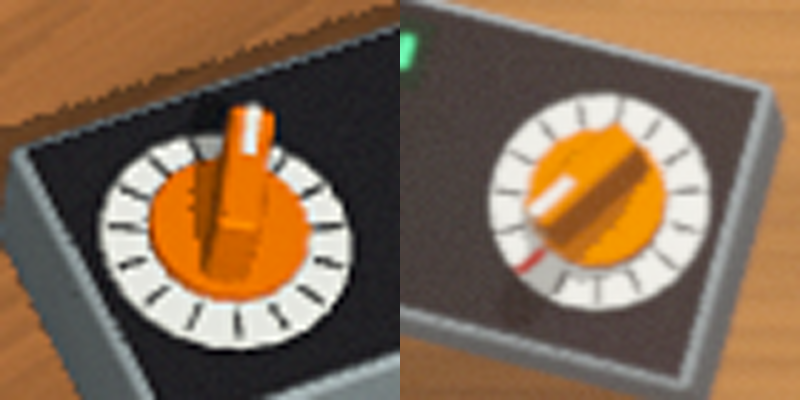

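The crops show the white pointer line on the bar's end at top-crop (553,197). The disc centre is at crop (600,202), which is top px (240.0,175.4), and in the scene view at (411.4,242.4). The red tick is at crop (530,262), under the pointer side. The choice is right.

Run:
```python
from h import *
V={n:cam(n) for n in ["scene","top"]}
p={"scene":(411.4,242.4),"top":(240.0,175.4)}
print("disc",cross([ray(*V[n][1:],p[n]) for n in V]).round(4),[onz(*V[n][1:],p[n],.061).round(4) for n in V])
K,C=V["top"][1:]
# bar end points on top (crop): pointer line ends
a=onz(K,C,(200+(540-400)/5,135+212/5),.106);b=onz(K,C,(200+(575-400)/5,135+182/5),.106)
print("pointer line",a.round(4),b.round(4),"yaw deg",np.degrees(np.arctan2(*(b-a)[:2][::-1])))
s=get_state();print(s)
from scipy.spatial.transform import Rotation as R
w,x,y,z=s["ee_rot"];print(R.from_quat([x,y,z,w]).as_matrix().round(3))
```

```text
disc [0.5661 0.146  0.0566] [array([0.5679, 0.1441, 0.061 ]), array([0.5648, 0.1449, 0.061 ])]
pointer line [0.5503 0.1577 0.106 ] [0.5612 0.1459 0.106 ] yaw deg -47.428129151470664
{'clock': 0.3, 'qpos': array([ 1.06001670e+00,  2.76183555e-01,  1.50530424e+00,  1.18505107e-06,
        1.36069879e+00, -1.21025501e-01]), 'qd': array([ 0.00041993, -0.00346984, -0.00421198, -0.00013974, -0.00117217,
       -0.00023398]), 'effort': array([ 5.71183700e-04, -4.16258097e+01, -2.45654565e+01, -2.28386602e-04,
        6.11266922e-03, -2.63137872e-05]), 'position': array([0.21842412, 0.53174121, 0.23100484]), 'ee_rot': array([-9.28109979e-05,  1.93646038e-01,  9.81071416e-01, -2.82092393e-04]), 'contact_force': array([0.45380791, 0.10271519, 0.78161687]), 'moment': array([-0.01393601,  0.02904553, -0.02580249]), 'gripper_force': 0.0, 'width': 0.08560511715379523}
[[-0.925  0.38  -0.   ]
 [ 0.38   0.925 -0.001]
 [ 0.    -0.001 -1.   ]]
```

send_rows([
  {"gripper": -1,"linear": [0.03,-0.034,0.002],"delta_rot": [0,0,-0.05]},
  {"gripper": -1,"linear": [0.06,-0.067,0.004],"delta_rot": [0,0,-0.1]},
  {"gripper": -1,"linear": [0.09,-0.1,0.006],"delta_rot": [0,0,-0.15]},
  {"gripper": -1,"linear": [0.12,-0.133,0.008],"delta_rot": [0,0,-0.2]},
  {"gripper": -1,"linear": [0.15,-0.166,0.01],"delta_rot": [0,0,-0.25]},
  {"gripper": -1,"linear": [0.18,-0.2,0.012],"delta_rot": [0,0,-0.3]},
  {"gripper": -1,"linear": [0.21,-0.233,0.014],"delta_rot": [0,0,-0.35]},
  {"gripper": -1,"linear": [0.24,-0.266,0.016],"delta_rot": [0,0,-0.4]},
])

```text
clock: 1.1
position: [0.4595, 0.2644, 0.2475]
ee_rot: [0.0, 0.386, 0.923, 0.0]
contact_force: [0.1, 1.2, -0.3]
width: 0.0853
gripper_force: 0.0
```

send_rows([
  {"gripper": -1,"linear": [0.03,-0.033,0],"delta_rot": [0,0,-0.03]},
  {"gripper": -1,"linear": [0.06,-0.066,0],"delta_rot": [0,0,-0.06]},
  {"gripper": 0,"linear": [0.09,-0.1,0],"delta_rot": [0,0,-0.08]},
  {"gripper": 0,"linear": [0.108,-0.12,0],"delta_rot": [0,0,-0.08]},
  {"gripper": 0,"linear": [0.108,-0.12,0],"delta_rot": [0,0,-0.08]},
  {"gripper": 0,"linear": [0.108,-0.12,0],"delta_rot": [0,0,-0.08]},
])

```text
clock: 1.7
position: [0.5664, 0.1456, 0.2469]
ee_rot: [-0.001, 0.422, 0.907, 0.0]
contact_force: [0.2, 0.3, -0.3]
width: 0.0427
gripper_force: 0.0
```

Run:
```python
from h import *
im,K,C=cam("wrist");cv2.imwrite("pics/w1.png",im)
s=get_state();print(s["position"],s["width"],s["clock"],C.round(3))
hs=cv2.cvtColor(im,cv2.COLOR_BGR2HSV)
for lo,hi in [((8,170,120),(22,255,255)),((40,80,40),(80,255,255))]:
    for b in blobs(im,lo,hi,300)[0]: print(b,onz(K,C,b[1],.0745).round(4))
print("pred axis .061/.106",proj(K,C,(.566,.1455,.061)),proj(K,C,(.566,.1455,.106)),"button",proj(K,C,(.572,.2537,.0745)))
```

```text
[0.56588918 0.14623077 0.24707505] 0.04281441116962621 1.75 [[ 0.765  0.623  0.164  0.524]
 [ 0.644 -0.739 -0.197  0.196]
 [-0.001  0.257 -0.967  0.39 ]
 [ 0.     0.     0.     1.   ]]
(np.int32(1958), [314.9, 225.7], [289, 198, 52, 59]) [0.5658 0.145  0.0745]
(np.int32(922), [397.5, 138.7], [381, 122, 34, 34]) [0.5712 0.254  0.0745]
pred axis .061/.106 [315.4392891  222.66467997] [315.34661697 232.84830804] button [397.91799225 139.54634799]
```

View pics/w1.png

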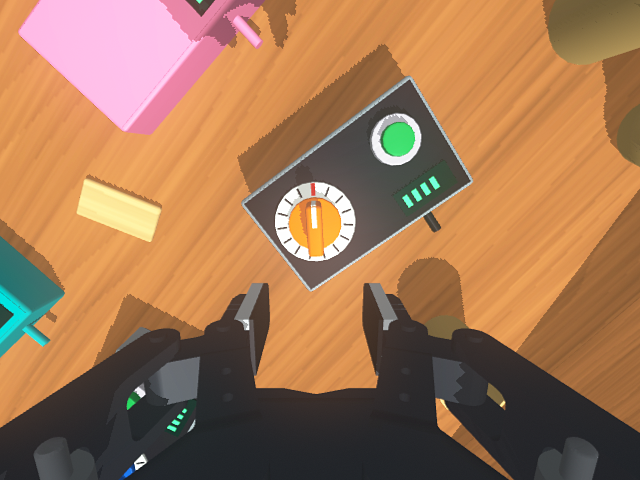

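The wrist view shows the dial axis where predicted (315,223 px, within 1 mm), and the button at (397,139) also agrees. The bar lies about 5° counter-clockwise of the tool's x. I add 0.08 rad and descend.

send_rows([
  {"gripper": 0,"linear": [0,0,-0.03],"delta_rot": [0,0,0.04]},
  {"gripper": 0,"linear": [0,0,-0.06],"delta_rot": [0,0,0.08]},
  {"gripper": 0,"linear": [0,0,-0.09],"delta_rot": [0,0,0.08]},
  {"gripper": 0,"linear": [0,0,-0.12],"delta_rot": [0,0,0.08]},
  {"gripper": 0,"linear": [0,0,-0.145],"delta_rot": [0,0,0.08]},
  {"gripper": 0,"linear": [0,0,-0.16],"delta_rot": [0,0,0.08]},
  {"gripper": 0,"linear": [0,0,-0.167],"delta_rot": [0,0,0.08]},
  {"gripper": 0,"linear": [0,0,-0.167],"delta_rot": [0,0,0.08]},
], newtons=40)

```text
clock: 2.55
position: [0.5653, 0.1468, 0.0798]
ee_rot: [-0.001, 0.384, 0.923, -0.0]
contact_force: [0.2, -0.1, 0.4]
width: 0.0424
gripper_force: 0.0
```

send_rows([
  {"gripper": 1,"linear": [0,0,0],"delta_rot": [0,0,0]},
  {"gripper": 1,"linear": [0,0,0],"delta_rot": [0,0,0]},
  {"gripper": 1,"linear": [0,0,0],"delta_rot": [0,0,0]},
  {"gripper": 1,"linear": [0,0,0],"delta_rot": [0,0,0]},
  {"gripper": 1,"linear": [0,0,0],"delta_rot": [0,0,0]},
  {"gripper": 1,"linear": [0,0,0],"delta_rot": [0,0,0]},
], newtons=40)

```text
clock: 3.15
position: [0.5658, 0.1448, 0.0818]
ee_rot: [0.0, 0.385, 0.923, -0.001]
contact_force: [-4.6, -4.3, 5.1]
width: 0.0136
gripper_force: 40.4
```

Run:
```python
from h import *
s=get_state();print(s)
```

```text
{'clock': 3.15, 'qpos': array([ 0.13250464,  0.40860065,  1.70242093, -0.00199932,  1.031303  ,
       -0.64787443]), 'qd': array([ 0.0011052 ,  0.00162738,  0.00157743,  0.00107443, -0.00244425,
        0.00061583]), 'effort': array([ 1.62375759e+00, -4.20405042e+01, -2.09471512e+01,  9.57986154e-01,
       -1.42134111e+00, -1.29620256e-02]), 'position': array([0.56582579, 0.14479939, 0.08177967]), 'ee_rot': array([ 1.15618311e-04,  3.84526295e-01,  9.23113568e-01, -9.25121022e-04]), 'contact_force': array([-4.57496679, -4.34638916,  5.10635491]), 'moment': array([-0.60466655,  0.59723523,  0.00927097]), 'gripper_force': 40.423511266708374, 'width': 0.013587396101662668}
```

send_rows([
  {"gripper": 1,"linear": [0,0,0],"delta_rot": [0,0,-0.105]},
  {"gripper": 1,"linear": [0,0,0],"delta_rot": [0,0,-0.21]},
  {"gripper": 1,"linear": [0,0,0],"delta_rot": [0,0,-0.315]},
  {"gripper": 1,"linear": [0,0,0],"delta_rot": [0,0,-0.42]},
  {"gripper": 1,"linear": [0,0,0],"delta_rot": [0,0,-0.525]},
  {"gripper": 1,"linear": [0,0,0],"delta_rot": [0,0,-0.63]},
])

```text
clock: 3.75
position: [0.5658, 0.1447, 0.0818]
ee_rot: [0.0, 0.653, 0.757, -0.001]
contact_force: [-3.8, -3.8, 5.7]
width: 0.0135
gripper_force: 40.4
```

send_rows([
  {"gripper": 1,"linear": [0,0,0],"delta_rot": [0,0,-0.105]},
  {"gripper": 1,"linear": [0,0,0],"delta_rot": [0,0,-0.21]},
  {"gripper": 1,"linear": [0,0,0],"delta_rot": [0,0,-0.315]},
  {"gripper": 1,"linear": [0,0,0],"delta_rot": [0,0,-0.42]},
  {"gripper": 1,"linear": [0,0,0],"delta_rot": [0,0,-0.525]},
  {"gripper": 1,"linear": [0,0,0],"delta_rot": [0,0,-0.63]},
  {"gripper": 1,"linear": [0,0,0],"delta_rot": [0,0,-0.63]},
  {"gripper": 1,"linear": [0,0,0],"delta_rot": [0,0,-0.63]},
])

```text
clock: 4.55
position: [0.5658, 0.1447, 0.0818]
ee_rot: [0.001, 0.855, 0.519, -0.001]
contact_force: [-3.8, -4.5, 5.6]
width: 0.0135
gripper_force: 40.4
```

Run:
```python
from h import *
s=get_state();print({k:np.round(s[k],3) for k in s})
```

```text
{'clock': np.float64(4.55), 'qpos': array([ 0.133,  0.409,  1.702, -0.002,  1.031,  0.612]), 'qd': array([ 0.   , -0.001,  0.   ,  0.001,  0.   , -0.002]), 'effort': array([ 1.6670e+00, -4.2012e+01, -2.0969e+01,  1.0110e+00, -1.4480e+00,
       -1.5000e-02]), 'position': array([0.566, 0.145, 0.082]), 'ee_rot': array([ 0.001,  0.855,  0.519, -0.001]), 'contact_force': array([-3.815, -4.466,  5.623]), 'moment': array([-0.672,  0.59 , -0.02 ]), 'gripper_force': np.float64(40.449), 'width': np.float64(0.013)}
```

send_rows([
  {"gripper": 0,"linear": [0,0,0],"delta_rot": [0,0,0]},
  {"gripper": 0,"linear": [0,0,0],"delta_rot": [0,0,0]},
  {"gripper": 0,"linear": [0,0,0],"delta_rot": [0,0,0]},
  {"gripper": 0,"linear": [0,0,0.02],"delta_rot": [0,0,0]},
  {"gripper": 0,"linear": [0,0,0.06],"delta_rot": [0,0,0]},
  {"gripper": 0,"linear": [0,0,0.1],"delta_rot": [0,0,0]},
  {"gripper": 1,"linear": [0,0,0.12],"delta_rot": [0,0,0]},
  {"gripper": 1,"linear": [0,0,0.12],"delta_rot": [0,0,0]},
])

```text
clock: 5.35
position: [0.569, 0.1465, 0.2041]
ee_rot: [0.002, 0.855, 0.519, 0.004]
contact_force: [-0.9, -0.6, 0.5]
width: 0.0145
gripper_force: 0.0
```

Run:
```python
from h import *
im,K,C=cam("wrist")
s=get_state();print(s["position"],s["width"],s["clock"])
p=proj(K,C,(.566,.1455,.061));print(p,proj(K,C,(.572,.2537,.0745)))
for b in blobs(im,(40,80,40),(80,255,255),300)[0]: print(b,onz(K,C,b[1],.0745).round(4))
x,y=(p-[80,70]).astype(int).clip(0);c=im[y:y+140,x:x+160];print(x,y)
cv2.imwrite("pics/w2.png",cv2.resize(c,None,fx=4,fy=4,interpolation=cv2.INTER_CUBIC))
```

```text
[0.56755637 0.14621144 0.20175813] 0.007019541462179612 5.4
[313.27563124 234.69165142] [254.75311903 112.80248996]
(np.int32(1305), [253.3, 113.2], [234, 92, 40, 42]) [0.5709 0.254  0.0745]
(np.int32(458), [320.5, 111.6], [308, 92, 32, 41]) [0.617  0.2314 0.0745]
233 164
```

View pics/w2.png

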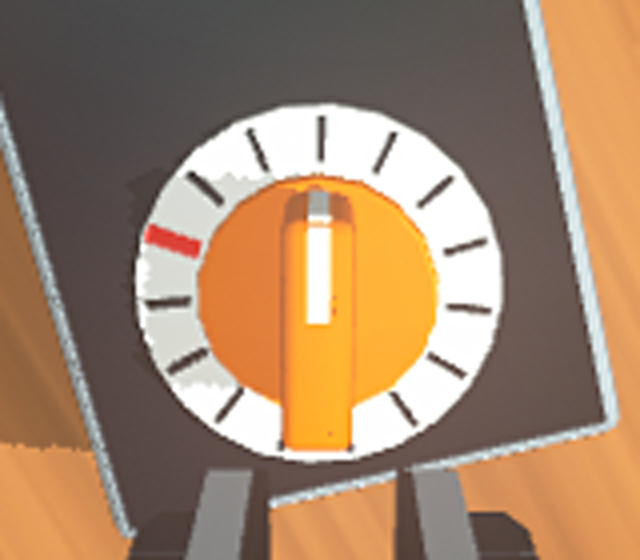

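The pointer now sits at the tick at crop (322,137), third clockwise from the red tick at (172,241); the ticks at (205,188) and (258,150) lie between. The button measures (0.571, 0.254, 0.0745). Next I go over it with the fingers shut.

send_rows([
  {"gripper": 1,"linear": [0.002,0.04,0],"delta_rot": [0,0,0]},
  {"gripper": 1,"linear": [0.004,0.08,0],"delta_rot": [0,0,0]},
  {"gripper": 1,"linear": [0.005,0.109,0],"delta_rot": [0,0,0]},
  {"gripper": 1,"linear": [0.005,0.109,-0.03],"delta_rot": [0,0,0]},
  {"gripper": 1,"linear": [0.005,0.109,-0.07],"delta_rot": [0,0,0]},
  {"gripper": 1,"linear": [0.005,0.109,-0.1],"delta_rot": [0,0,0]},
  {"gripper": 1,"linear": [0.005,0.109,-0.115],"delta_rot": [0,0,0]},
  {"gripper": 1,"linear": [0.005,0.109,-0.115],"delta_rot": [0,0,0]},
])

```text
clock: 6.2
position: [0.5681, 0.2541, 0.0808]
ee_rot: [-0.001, 0.855, 0.519, -0.005]
contact_force: [-1.8, -1.2, 3.0]
width: 0.0001
gripper_force: 1.0
```

Run:
```python
from h import *
im,K,C=cam("wrist");s=get_state();print({k:np.round(s[k],4) for k in ("position","contact_force","width","clock")})
print("button px",proj(K,C,(.571,.254,.0745)),"tcp px",proj(K,C,s["position"]))
for b in blobs(im,(40,80,40),(80,255,255),300)[0]: print(b)
cv2.imwrite("pics/w3.png",im)
```

```text
{'position': array([0.5695, 0.2544, 0.0828]), 'contact_force': array([-0.1225, -0.7369,  1.7049]), 'width': np.float64(0.0002), 'clock': np.float64(6.25)}
button px [323.09069664 292.6787955 ] tcp px [319.95307164 300.82017478]
(np.int32(4372), [429.5, 260.7], [397, 207, 67, 110])
(np.int32(1130), [329.4, 279.8], [294, 264, 62, 47])
```

View pics/w3.png

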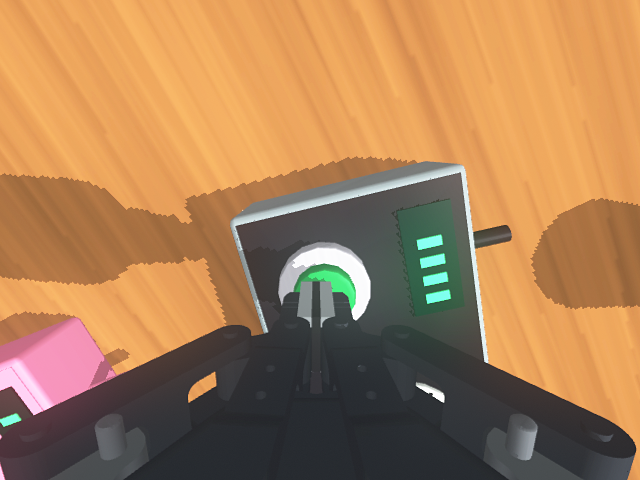

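The wrist view shows the shut fingertips over the green button (button about (323,290), tip about (318,300)). Now I press gradually.

send_rows([
  {"gripper": 1,"linear": [0,0,-0.004],"delta_rot": [0,0,0]},
  {"gripper": 1,"linear": [0,0,-0.008],"delta_rot": [0,0,0]},
  {"gripper": 1,"linear": [0,0,-0.011],"delta_rot": [0,0,0]},
  {"gripper": 1,"linear": [0,0,-0.014],"delta_rot": [0,0,0]},
  {"gripper": 1,"linear": [0,0,-0.014],"delta_rot": [0,0,0]},
  {"gripper": 1,"linear": [0,0,-0.014],"delta_rot": [0,0,0]},
])

```text
clock: 6.85
position: [0.5723, 0.2551, 0.0758]
ee_rot: [0.001, 0.855, 0.519, 0.002]
contact_force: [-4.6, -2.0, 19.7]
width: 0.0001
gripper_force: 10.0
```

send_rows([
  {"gripper": 1,"linear": [0,0,-0.001],"delta_rot": [0,0,0]},
  {"gripper": 1,"linear": [0,0,-0.002],"delta_rot": [0,0,0]},
  {"gripper": 1,"linear": [0,0,-0.003],"delta_rot": [0,0,0]},
  {"gripper": 1,"linear": [0,0,-0.003],"delta_rot": [0,0,0]},
])

```text
clock: 7.25
position: [0.5723, 0.2552, 0.0755]
ee_rot: [0.001, 0.855, 0.519, 0.003]
contact_force: [-9.4, -2.9, 34.3]
width: -0.0006
gripper_force: 16.8
```

Run:
```python
from h import *
a=cv2.imread("pics/w3.png")
im,K,C=cam("wrist");s=get_state();print({k:np.round(s[k],4) for k in ("position","contact_force","width","clock")})
for b in blobs(im,(40,80,40),(80,255,255),300)[0]: print(b)
sc,Ks,Cs=cam("scene");p=proj(Ks,Cs,(.571,.254,.0745)).astype(int);o=cv2.imread("pics/scene0.png")
cut=lambda i,p,r:cv2.resize(i[p[1]-r:p[1]+r,p[0]-r:p[0]+r],(300,300),interpolation=cv2.INTER_CUBIC)
cv2.imwrite("pics/c4.png",np.vstack([np.hstack([cut(a,(325,285),60),cut(im,(325,285),60)]),np.hstack([cut(o,p,25),cut(sc,p,25)])]))
```

```text
{'position': array([0.5723, 0.2552, 0.0756]), 'contact_force': array([-8.9203, -3.0526, 34.2861]), 'width': np.float64(-0.0002), 'clock': np.float64(7.3)}
(np.int32(4706), [425.1, 268.5], [392, 214, 69, 113])
(np.int32(458), [320.1, 282.6], [290, 273, 59, 25])
```

View pics/c4.png

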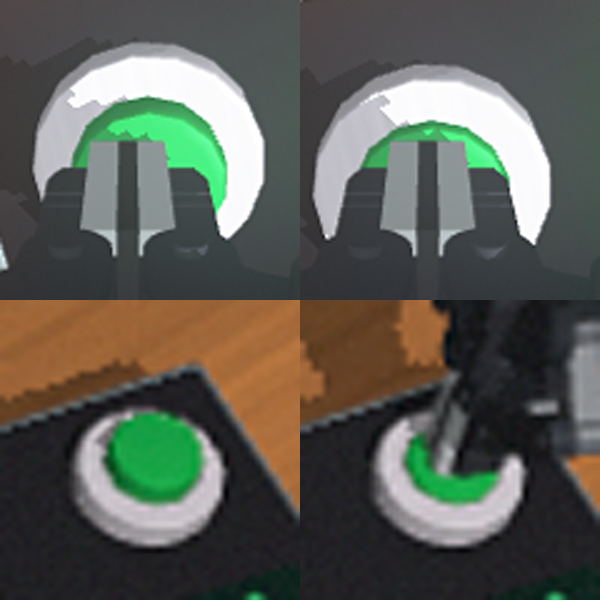

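Pressed, the button's face has sunk about flush with its housing (lower crops, left before, right now). It carries 34 N, well past the 5 N needed. I release slowly and read the force against height to confirm the full travel.

send_rows([
  {"gripper": 1,"linear": [0,0,0.004],"delta_rot": [0,0,0]},
  {"gripper": 1,"linear": [0,0,0.006],"delta_rot": [0,0,0]},
  {"gripper": 1,"linear": [0,0,0.006],"delta_rot": [0,0,0]},
])

```text
clock: 7.65
position: [0.5721, 0.2551, 0.076]
ee_rot: [0.0, 0.855, 0.519, 0.001]
contact_force: [-1.8, 0.0, 9.7]
width: -0.0
gripper_force: 5.5
```

send_rows([
  {"gripper": 1,"linear": [0,0,0.002],"delta_rot": [0,0,0]},
  {"gripper": 1,"linear": [0,0,0.002],"delta_rot": [0,0,0]},
  {"gripper": 1,"linear": [0,0,0.002],"delta_rot": [0,0,0]},
])

```text
clock: 7.95
position: [0.5721, 0.2551, 0.0765]
ee_rot: [0.0, 0.855, 0.519, 0.001]
contact_force: [-0.0, -0.8, 4.7]
width: -0.0002
gripper_force: 2.3
```

send_rows([
  {"gripper": 1,"linear": [0,0,0.002],"delta_rot": [0,0,0]},
  {"gripper": 1,"linear": [0,0,0.002],"delta_rot": [0,0,0]},
  {"gripper": 1,"linear": [0,0,0.002],"delta_rot": [0,0,0]},
])

```text
clock: 8.25
position: [0.5721, 0.2551, 0.0783]
ee_rot: [0.0, 0.855, 0.519, 0.001]
contact_force: [1.5, 0.2, 3.9]
width: -0.0002
gripper_force: 1.7
```

send_rows([
  {"gripper": 1,"linear": [0,0,0.002],"delta_rot": [0,0,0]},
  {"gripper": 1,"linear": [0,0,0.002],"delta_rot": [0,0,0]},
  {"gripper": 1,"linear": [0,0,0.002],"delta_rot": [0,0,0]},
])

```text
clock: 8.55
position: [0.5717, 0.2549, 0.0803]
ee_rot: [0.0, 0.855, 0.519, 0.0]
contact_force: [0.8, 0.6, 2.1]
width: -0.0002
gripper_force: 1.2
```

send_rows([
  {"gripper": 1,"linear": [0,0,0.002],"delta_rot": [0,0,0]},
  {"gripper": 1,"linear": [0,0,0.002],"delta_rot": [0,0,0]},
  {"gripper": 1,"linear": [0,0,0.002],"delta_rot": [0,0,0]},
])

```text
clock: 8.85
position: [0.5707, 0.2546, 0.0819]
ee_rot: [-0.0, 0.855, 0.519, -0.001]
contact_force: [0.3, -0.9, 1.3]
width: 0.0004
gripper_force: 0.7
```

send_rows([
  {"gripper": 1,"linear": [0,0,0.002],"delta_rot": [0,0,0]},
  {"gripper": 1,"linear": [0,0,0.002],"delta_rot": [0,0,0]},
  {"gripper": 1,"linear": [0,0,0.002],"delta_rot": [0,0,0]},
])

```text
clock: 9.15
position: [0.5711, 0.2548, 0.0841]
ee_rot: [-0.0, 0.855, 0.519, -0.0]
contact_force: [0.1, -0.0, -0.5]
width: -0.0
gripper_force: 0.0
```

The spring curve runs from about 5 N at the hard stop (z 0.076) to 0 at about 0.082. That is the full 6 mm travel, so the button was fully in. I retract and check.

send_rows([
  {"gripper": 1,"linear": [0,0,0.04],"delta_rot": [0,0,0]},
  {"gripper": 1,"linear": [0,0,0.08],"delta_rot": [0,0,0]},
  {"gripper": 1,"linear": [-0.02,0.03,0.12],"delta_rot": [0,0,0]},
  {"gripper": 1,"linear": [-0.04,0.06,0.14],"delta_rot": [0,0,0]},
  {"gripper": 1,"linear": [-0.06,0.1,0.15],"delta_rot": [0,0,0]},
  {"gripper": 1,"linear": [-0.06,0.1,0.15],"delta_rot": [0,0,0]},
])

```text
clock: 9.75
position: [0.5094, 0.3598, 0.2367]
ee_rot: [-0.002, 0.853, 0.521, 0.002]
contact_force: [0.8, 1.0, -0.1]
width: -0.0
gripper_force: 0.0
```

Run:
```python
from h import *
o=cv2.imread("pics/top0.png");im=cam("top")[0]
c=lambda i:cv2.resize(i[130:230,150:490],(780,230),interpolation=cv2.INTER_CUBIC)
cv2.imwrite("pics/fin.png",np.vstack([c(o),c(im)]));print(get_state()["contact_force"])
```

```text
[ 0.70875801 -1.45051948 -0.61885616]
```

View pics/fin.png

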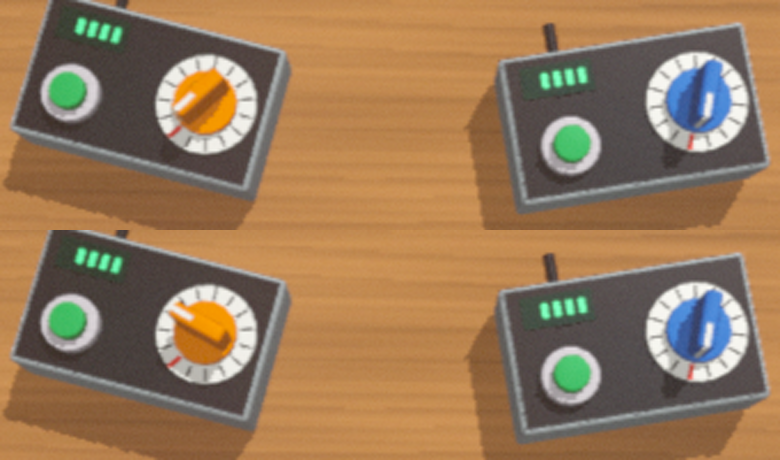

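The lower strip shows the orange pointer now at (180,313), three ticks clockwise from the red one at (172,362). The button at (68,322) is back up, and the blue dial is unchanged.

```bash
python3 -c "
from rig import sign_off
print(sign_off())"
```

```text
the job is handed in; nothing more can be done
None
```

The orange dial was turned three clicks clockwise, then its green button was pressed fully in and let go; the blue dial was not touched, and the job is handed in at about 10 s on the robot's clock.

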